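# Pack and wedge a transformer in its chassis

## Robot

A 6-joint arm with a two-finger parallel gripper is mounted at the origin on the work surface. World frame = base frame: x ahead of the robot, y to its left, z up, the work surface at z = 0. Lengths are in m, angles in rad, forces in N, time in s.
With the tool pointing down it reaches from about 0.25 to 0.8 m from the base axis. Payload 3.9 kg.
Tool frame: the origin (TCP) lies at the very end of the fingers, on their centre line; the grasp point (between the pads) lies 19 mm behind it; z points along the fingers, y is the line along which they close (so a half turn about z gives the same grasp; the last joint's range is limited). The gripper opens to 85 mm and grips with 20 to 120 N. Pads are 22 mm wide; open, the fingers measure 114 mm over their backs; the gripper's body (76 mm by 85 mm) begins 54 mm behind the grasp point. The pads swing forward as they close: fully open they stand 13 mm farther back than shut.
Start: joints at [1.13, 0.26, -0.138, 1.173, 0, 1.571], TCP at [0.224, 0.475, 0.231] pointing down, gripper open.
Joint ranges: [-2.78, 2.78], [-0.83, 1.72], [-1.28, 1.37], [-1.9, 2.12], [-1.57, 1.48], [-3.14, 3.14]. Speed limits (rad/s): [2.57, 2.57, 3.14, 3.14, 3.14, 3.14].

## Interface

Orientations are given as a 3x3 rotation matrix whose columns are the frame's x, y, z axes.
In Python, from cell import r gives the robot as it stands.
- The arm moves only by the shell command python3 steer.py 'ROWS' [FORCE]. ROWS is a JSON list of rows, 1 to 5 of them, each of 7 numbers: a rotation vector rx, ry, rz in rad, then dx, dy, dz in m, then the finger opening in m; each row is the pose to reach, as a shift and turn from the pose commanded when the command began, along the tool's axes at that moment; what a row does not reach only later rows make up. A row lasts 1/10 s, in which the tool goes at most 0.05 m and 0.15 rad, less where a joint would pass 70% of its speed; a pose out of reach is approached as far as the arm can. The fingers move at their own pace and stop on an object; FORCE is the grip in N (left out, the last holds). Time passes only in rows, so rows that do not move let the fingers close. It prints the time, the measured TCP pose, the force, the opening and the grip force at its end.
- r.sense(): the state, without advancing time (a new reading comes with each control period).
- r.capture(name): name is "scene" or "top" or "wrist"; returns a dict with "image" (420x560x3 uint8, red, green, blue), "fovy" (degrees; the focal length in pixels is half the picture's height over the tangent of half this angle, whatever the lens; pixels are square), "cx", "cy" (the principal point, pixels), "T" (4x4, takes a point from camera to world coordinates). Camera axes: x right, y down, z forward; pixel columns grow to the right and rows downward; lengths in m; the calibration is good to about 2 mm. A picture is of the moment at which its call begins. There is no depth.
- r.close_job(): hands the job in; it is judged then, once.
The state is a dict: "time": time; "q": joint angles; "qd": joint speeds; "joint_torque": joint torques, N m; "ee_pos": TCP position; "ee_rot": TCP orientation; "wrist_force": force on the tool from outside, world axes, zero at the start; "torque": the same for the moment, N m; "grip_width": finger opening in m; "gripper_force": force on a finger pad.
Only numpy, scipy, OpenCV 4.12 (cv2) and the standard library are available. Lean on these libraries where they do the work, as an engineer would, in place of code of your own. Each camera call takes 0.05 s, during which the arm holds its last target. There are 200 camera calls.

## Task

The transformer in the open power-supply chassis stands a little way off the finned side wall: pack that gap for gluing. Take the flat packing leaves from the black rack and stand them one by one upright on the chassis floor in the gap, in front of the core, until what is left is a gap that the wedge can close; then push the wedge, thin end down, well into that remaining gap at the middle of the core until you feel it go firmly tight, without hammering it. Finish still gripping the wedge upright and pressing it down so that the stack stays clamped between core and wall; a leaf that is not needed stays in the rack, and the other things on the bench stay where they are.

Things in the scene. Friction and masses are not known exactly. Their poses are not given: they have to be found in the camera images.
- chassis: Open power-supply chassis, fixed: aluminium tray 220 mm (its x) by 200 mm (its y), open at both x ends. Origin: centre of the underside, on the bench; z up. The chassis floor is 10 mm above the origin. On the -y half are a green board and its components, up to 55 mm high. The finned side wall runs along x on the +y side.
- side_wall: The finned aluminium side wall of the chassis, 220 mm long, 20 mm thick with its fins (inner face at y = +95 mm of the chassis, fins outside), its top 48 mm above the chassis floor (58 mm above the bench). Rigid. Its frame is the frame of the chassis.
- wall_face (a point): Middle of the top edge of the side wall's flat inner face, 58 mm above the bench. Axes as the chassis: y is the normal of the face, +y points into the wall; the gap lies on its -y side.
- transformer: Transformer fixed in the chassis, axes parallel to the chassis. Steel core 75 mm (y) by 60 mm (x), 48 mm high, level with the wall's top; yellow winding sticks out 15 mm at both x ends. Origin: centre of the core's underside, on the chassis floor. Rigid. Distance between core and side wall differs from unit to unit, 14 to 24 mm.
- core_face (a point): Point on the flat core face that looks at the side wall (transformer y = +37.5 mm), at the middle of its 60 mm width, on its top edge, 48 mm above the chassis floor. +y points across the gap to the wall. The gap width is the y distance from here to wall_face.
- rack: Black block 110 mm (x) by 104 mm (y), 30 mm high, fixed. Origin: centre of its underside. Three slots along its x, 22 mm deep (slot bottoms 8 mm above the bench), at y = -32, 0 and +32 mm: the leaves stand in the slots at -32 and 0 (which is which varies, 0.8 mm play per side), the wedge in the tapered slot at +32.
- leaf_a: Flat packing leaf of pale board, 6 mm thick (y), 46 g: body 76 mm wide (x) and 46 mm high, with one tab 24 mm wide that rises 28 mm above the body at its +x end (x = 14 to 38 mm, top 74 mm above the underside). Origin: centre of the body's underside; z up. Grip the tab across its 24 mm width (along x) from above.
- leaf_b: As leaf_a, but its tab is at the -x end (x = -38 to -14 mm), so that with both leaves in the gap, x axes alike, the tabs stand at the two far ends with 28 mm clear between them: open the fingers only a little there. The thickness of a leaf fits side by side with the other, or one leaf at either side of the gap.
- wedge: Wedge of the same board, 24 mm wide (x), 100 mm long (z), 50 g, tapering alike on both sides: 3 mm thick at the thin end (its last 8 mm narrow to a 2 mm nose), 0.21 mm thicker per mm of height up to 16.4 mm at 64 mm, then a straight handle 16.4 by 24 mm up to 100 mm. Origin: centre of the thin end (the bottom); z up.
- wedge_head (a point): Centre of the top of the wedge's handle, 100 mm above its thin end. Grip the top 25 mm: they stay above the leaf tabs. A downward push of 10 to 15 N makes the wedge tight. Standing on the chassis floor it is 13 mm thick at the wall's top: it closes a remaining gap of 6 to 12.5 mm well; in a wider one it reaches the floor loose and another leaf is needed.
- spool_a: Spool of solder wire, 60 mm diameter, 52 mm high; leave alone.
- spool_b: Spool of copper wire, 60 mm diameter, 52 mm high; leave alone.
- tape_roll: Roll of amber tape lying flat, 72 mm diameter, 20 mm high; leave alone.
- flux_jar: Amber jar with black cap, 52 mm diameter, 55 mm high; leave alone.
- screwdriver: Screwdriver, 190 mm long, lying on the bench; leave alone.
- brush: Small brush, 160 mm long, lying on the bench; leave alone.

How it is judged:
On the way:
1. a packing leaf stands upright in the gap on the chassis floor and has been let go ((((z of leaf_a in the frame of chassis between 0.006 and 0.014 m and y of leaf_a in the frame of chassis between 0.065 and 0.096 m and x of leaf_a in the frame of core_face between -0.025 and 0.025 m and angle between leaf_a's own z axis and vertical below 0.12 rad) and contact force between the fingers and leaf_a below 0.3 N) or ((z of leaf_b in the frame of chassis between 0.006 and 0.014 m and y of leaf_b in the frame of chassis between 0.065 and 0.096 m and x of leaf_b in the frame of core_face between -0.025 and 0.025 m and angle between leaf_b's own z axis and vertical below 0.12 rad) and contact force between the fingers and leaf_b below 0.3 N))), for 0.2 s.
At the end, for the whole second after the job is handed in: Wedge gripped (over 3 N), upright (0.12 rad), square to the gap (0.15 rad), within 20 mm of core middle, thin end at least 10 mm below the wall top; core and wall each feel over 3 N. Each leaf stands in the rack or upright on the chassis floor within 25 mm of core middle, at least one there (contact force between each of transformer, side_wall and anything else above 3 N and contact force between the fingers and wedge above 3 N and angle between wedge's own z axis and vertical below 0.12 rad and angle between the x axis of wedge and the x axis of chassis, either way round below 0.15 rad and x of wedge in the frame of core_face between -0.02 and 0.02 m and y of wedge in the frame of chassis between 0.065 and 0.095 m and z of wedge in the frame of chassis between 0.0095 and 0.048 m and linear speed of wedge below 0.01 m/s and ((z of leaf_a in the frame of chassis between 0.006 and 0.014 m and y of leaf_a in the frame of chassis between 0.065 and 0.096 m and x of leaf_a in the frame of core_face between -0.025 and 0.025 m and angle between leaf_a's own z axis and vertical below 0.12 rad) or (z of leaf_b in the frame of chassis between 0.006 and 0.014 m and y of leaf_b in the frame of chassis between 0.065 and 0.096 m and x of leaf_b in the frame of core_face between -0.025 and 0.025 m and angle between leaf_b's own z axis and vertical below 0.12 rad)) and ((z of leaf_a in the frame of chassis between 0.006 and 0.014 m and y of leaf_a in the frame of chassis between 0.065 and 0.096 m and x of leaf_a in the frame of core_face between -0.025 and 0.025 m and angle between leaf_a's own z axis and vertical below 0.12 rad) or (z of leaf_a in the frame of rack between 0.003 and 0.016 m and x of leaf_a in the frame of rack between -0.05 and 0.05 m and y of leaf_a in the frame of rack between -0.05 and 0.05 m)) and ((z of leaf_b in the frame of chassis between 0.006 and 0.014 m and y of leaf_b in the frame of chassis between 0.065 and 0.096 m and x of leaf_b in the frame of core_face between -0.025 and 0.025 m and angle between leaf_b's own z axis and vertical below 0.12 rad) or (z of leaf_b in the frame of rack between 0.003 and 0.016 m and x of leaf_b in the frame of rack between -0.05 and 0.05 m and y of leaf_b in the frame of rack between -0.05 and 0.05 m))); the arm keeps its last pose, push and grip.
It fails at once if the core or the wall is hammered: more than 60 N on the transformer (contact force between transformer and anything else above 60 N).
It fails at once if another thing on the bench is shoved more than 30 mm (distance of any of spool_a, spool_b, tape_roll, flux_jar, screwdriver, brush from where it was at the start of the episode above 0.03 m).
It also fails if it takes over 72 s, if anything falls off the work surface, if the arm or the gripper's body presses on something with over 40 N, if the wrist force passes 120 N, or if a joint passes its speed limit or range.

## Working session

There is one attempt and no reset: what is moved stays moved. The work goes in short steps, Python scripts to look and compute and a shell command to move; the robot and the scene stay as the last step left them, time stands still between calls to the robot, and variables do not carry over. Pictures are saved under pics/ and viewed, at most 10 in all, crops included, and the job is handed in when it is done.

```bash
ls; mkdir -p pics
python3 - <<'E'
from cell import r
import cv2,numpy as np,pickle
d={}
for n in("scene","top"):
    c=r.capture(n);d[n]=c;cv2.imwrite(f"pics/{n}0.png",c["image"][:,:,::-1]);print(n,c["fovy"],c["cx"],c["cy"],np.round(c["T"],3).tolist())
pickle.dump(d,open("c0.pkl","wb"))
s=r.sense();print(s["time"],s["ee_pos"],np.round(s["ee_rot"],3).tolist(),s["grip_width"])
E
```

```text
cell.py
pics
steer.py
scene 45.34469684994782 284.82489308236586 207.40430920940764 [[0.65, 0.61, -0.453, 1.123], [0.76, -0.511, 0.402, -0.494], [0.014, -0.606, -0.796, 1.031], [0.0, 0.0, 0.0, 1.0]]
top 53.46408474062645 274.55312684056315 212.73308152613262 [[-0.019, -0.984, 0.174, 0.423], [-1.0, 0.02, 0.005, -0.003], [-0.009, -0.174, -0.985, 1.098], [0.0, 0.0, 0.0, 1.0]]
0.1 [0.2237304  0.47427254 0.23054917] [[-0.904, 0.427, -0.001], [0.427, 0.904, -0.002], [0.0, -0.002, -1.0]] 0.08536528927325875
```

View pics/top0.png

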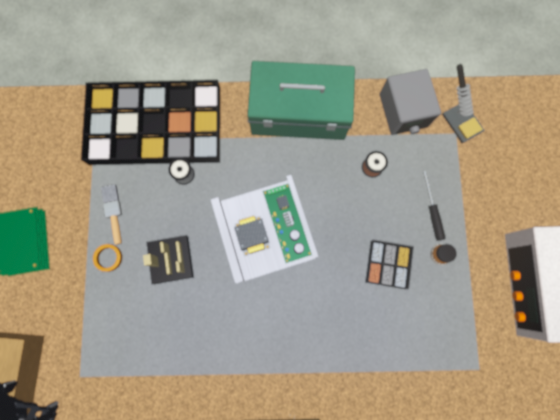

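View pics/scene0.png

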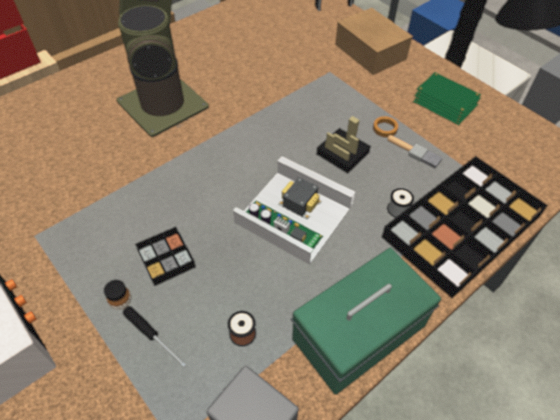

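Top view: the chassis is near (265,232), with its finned wall at the left from (215,197) to (240,280). The rack is near (170,260), with the wedge handle at (150,260) and the leaves near (167,263) and (180,252). I'll locate them roughly, then use the wrist camera.

```bash
cat > h.py <<'E'
import numpy as np,cv2
from cell import r
def ray(c,uv):
    f=c["image"].shape[0]/2/np.tan(np.radians(c["fovy"])/2)
    d=np.array([(uv[0]-c["cx"])/f,(uv[1]-c["cy"])/f,1.]);T=np.array(c["T"])
    return T[:3,3],T[:3,:3]@d
def at(c,uv,z):
    o,d=ray(c,uv);return (o+d*(z-o[2])/d[2])
def proj(c,p):
    T=np.array(c["T"]);f=c["image"].shape[0]/2/np.tan(np.radians(c["fovy"])/2)
    q=T[:3,:3].T@(np.array(p)-T[:3,3]);return q[:2]/q[2]*f+[c["cx"],c["cy"]]
def shift(p,yaw=None):
    """tool-axes shift (rotvec, d) to get to TCP p pointing down, with tool y axis at yaw (mod pi)"""
    from scipy.spatial.transform import Rotation as R
    s=r.sense();E=np.array(s["ee_rot"]);d=E.T@(np.array(p)-s["ee_pos"])
    rv=np.zeros(3)
    if yaw is not None:
        best=None
        for k in(0,np.pi):
            y=np.array([np.cos(yaw+k),np.sin(yaw+k),0]);z=np.array([0,0,-1.]);x=np.cross(y,z)
            v=R.from_matrix(E.T@np.c_[x,y,z]).as_rotvec()
            if best is None or np.linalg.norm(v)<np.linalg.norm(best):best=v
        rv=best
    return np.round(rv,4),np.round(d,4)
def grab(n,tag):
    import pickle
    c=r.capture(n);cv2.imwrite(f"pics/{tag}.png",c["image"][:,:,::-1]);pickle.dump(c,open(tag+".pkl","wb"));return c
E
python3 - <<'E'
from h import *
import pickle
d=pickle.load(open("c0.pkl","rb"));c=d["top"]
for n,uv,z in[("rack",(170,260),.03),("wallA",(213,198),.058),("wallB",(240,281),.058),("core",(251,236),.058),("bcor",(288,178),.03),("bcor2",(316,258),.03)]:print(n,at(c,uv,z).round(3))
w=r.capture("wrist");print(w["fovy"],np.round(w["T"],3).tolist());s=r.sense()
E=np.array(s["ee_rot"]);T=np.array(w["T"]);print(E.T@(T[:3,3]-s["ee_pos"]),(E.T@T[:3,:3]).round(2))
p=at(c,(170,260),.03);print(shift([p[0],p[1],.25],0.07))
E
A='[0,0,0.7,-0.2,-0.05,0,0.085]'; python3 steer.py '[[0,0,0.7,-0.2,-0.05,-0.02,0.085],[0,0,0.7,-0.2,-0.05,-0.02,0.085],[0,0,0.7,-0.2,-0.05,-0.02,0.085],[0,0,0.7,-0.2,-0.05,-0.02,0.085],[0,0,0.7,-0.2,-0.05,-0.02,0.085]]' 40; python3 -c "
from h import *
print(shift([.495,.31,.25],.07),r.sense()['time'],r.sense()['q'])"
```

```text
time: 0.65
ee_pos: [0.3872, 0.3411, 0.2516]
ee_rot: [[-0.407, 0.914, 0.002], [0.914, 0.407, -0.001], [-0.002, 0.001, -1.0]]
wrist_force: [-0.5, 0.0, -0.7]
grip_width: 0.0851
gripper_force: 0.0
(array([0.0017, 0.0014, 0.349 ]), array([-0.0723,  0.0858,  0.0018])) 0.65 [ 0.72348367  0.23607064 -0.11753169  1.21633204 -0.00199106  1.87530543]
```

```bash
python3 steer.py '[[0,0,0.349,-0.072,0.086,0,0.085],[0,0,0.349,-0.072,0.086,0,0.085],[0,0,0.349,-0.072,0.086,0,0.085],[0,0,0.349,-0.072,0.086,0,0.085]]'; python3 -c "
from h import *
print(grab('wrist','w1')['T'].round(3)[:3,3],r.sense()['q'])"
```

```text
time: 1.05
ee_pos: [0.4936, 0.3137, 0.2503]
ee_rot: [[-0.078, 0.997, -0.001], [0.997, 0.078, -0.001], [-0.001, -0.001, -1.0]]
wrist_force: [-0.6, 0.1, -0.5]
grip_width: 0.0853
gripper_force: 0.0
[0.488 0.392 0.394] [5.68016769e-01 3.56816601e-01 5.22694466e-02 1.26802244e+00
 4.71888628e-04 2.05830247e+00]
```

View pics/w1.png

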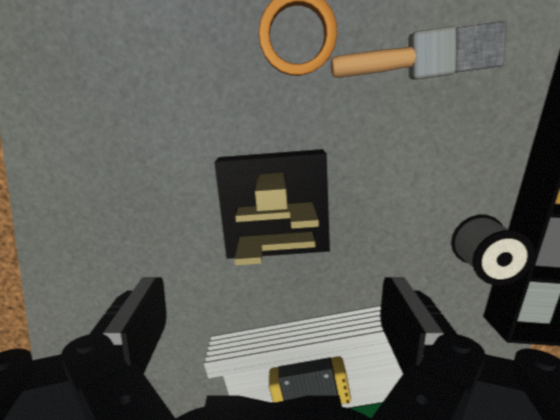

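Rack view: the wedge top is at about (272,198). The middle leaf has its tab at +x, near (305,223), so it is leaf_a. The -y leaf has its tab at -x, near (248,261), so it is leaf_b. The wall and core show at the bottom. Next I'll segment the pale top faces.

Run:
```python
from h import *
import pickle
c=pickle.load(open("w1.pkl","rb"));im=c["image"];hsv=cv2.cvtColor(im,cv2.COLOR_RGB2HSV)
m=((hsv[...,2]>135)&(hsv[...,0]>15)&(hsv[...,0]<35)&(hsv[...,1]>40)).astype(np.uint8);m[:150]=0;m[280:]=0;m[:,:200]=0;m[:,340:]=0
n,l,s,ce=cv2.connectedComponentsWithStats(m)
for i in range(1,n):
    if s[i,4]<30:continue
    ys,xs=np.where(l==i);b=cv2.boxPoints(cv2.minAreaRect(np.c_[xs,ys].astype(np.float32)))
    print(s[i],ce[i].round(1))
    for z in(.054,.082,.108):
        w=np.array([at(c,p,z)[:2] for p in b]);e=w[1]-w[0];f=w[2]-w[1];g=max(e,f,key=np.linalg.norm)
        print("  z",z,"c",at(c,ce[i],z)[:2].round(4),"dims",np.linalg.norm(e).round(4),np.linalg.norm(f).round(4),"ang",np.degrees(np.arctan(g[1]/g[0])).round(1))
# rack outline
k=((hsv[...,2]<50)).astype(np.uint8);k[:145]=0;k[268:]=0;k[:,:205]=0;k[:,340:]=0
cs,_=cv2.findContours(k,0,2);q=max(cs,key=cv2.contourArea);b=cv2.boxPoints(cv2.minAreaRect(q))
print([at(c,p,.03)[:2].round(4).tolist() for p in b],b.round(1).tolist())
v=cv2.resize(im[140:280,200:345],None,fx=5,fy=4.2,interpolation=2)
cv2.imwrite("pics/w1z.png",cv2.resize(im[140:280,195:345],(750,600)) [:,:,::-1])
```

```text
[256 189  31  22 579] [270.7 199.6]
  z 0.054 c [0.4927 0.2918] dims 0.0279 0.0191 ang 8.6
  z 0.082 c [0.4923 0.3   ] dims 0.0256 0.0175 ang 8.6
  z 0.108 c [0.4919 0.3076] dims 0.0235 0.0161 ang 8.6
[236 213  54   8 285] [262.4 216.5]
  z 0.054 c [0.4861 0.2743] dims 0.0509 0.0054 ang 8.7
  z 0.082 c [0.4862 0.284 ] dims 0.0467 0.005 ang 8.7
  z 0.108 c [0.4863 0.293 ] dims 0.0428 0.0045 ang 8.7
[292 220  26   8 151] [304.3 223.8]
  z 0.054 c [0.5269 0.2701] dims 0.0243 0.0059 ang 8.8
  z 0.082 c [0.5237 0.2801] dims 0.0223 0.0054 ang 8.8
  z 0.108 c [0.5206 0.2894] dims 0.0205 0.005 ang 8.8
[262 242  53   8 259] [287.8 245.6]
  z 0.054 c [0.513  0.2461] dims 0.051 0.0053 ang 8.7
  z 0.082 c [0.5109 0.2581] dims 0.0468 0.0048 ang 8.7
  z 0.108 c [0.509  0.2692] dims 0.0429 0.0044 ang 8.7
[235 258  26   7 151] [247.5 261.1]
  z 0.054 c [0.4745 0.2263] dims 0.0252 0.0064 ang 9.2
  z 0.082 c [0.4755 0.24  ] dims 0.0231 0.0058 ang 9.2
  z 0.108 c [0.4765 0.2526] dims 0.0212 0.0054 ang 9.2
[[0.4352, 0.3237], [0.5415, 0.34], [0.5623, 0.2341], [0.4465, 0.2155]] [[214.5, 157.0], [324.79998779296875, 148.6999969482422], [332.3999938964844, 250.3000030517578], [222.1999969482422, 258.6000061035156]]
```

View pics/w1z.png

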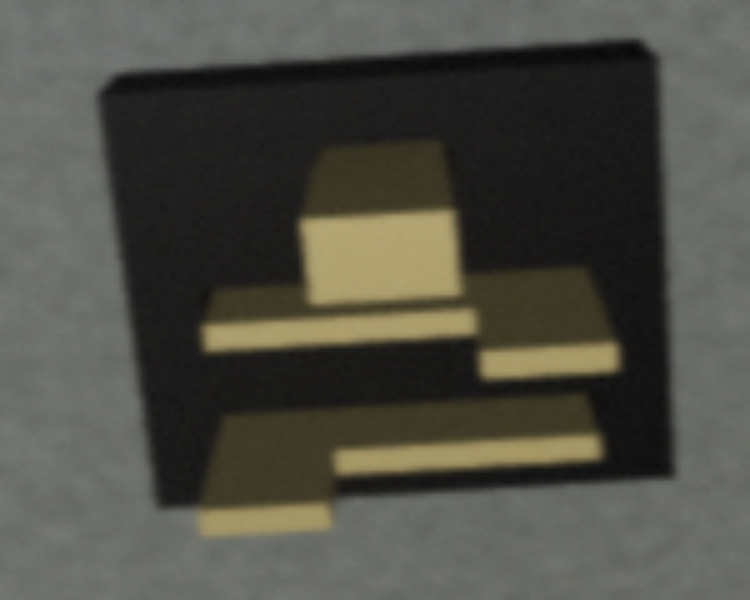

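The zoomed crop confirms flat pale tops and a rack yaw of about 8.7°, and the leaf and wedge spacings agree at 32 mm. Next, the gap.

```bash
python3 -c "
from h import *
print(shift([.535,.15,.21],.305))"
```

```text
(array([-1.800e-03,  2.000e-04, -2.245e-01]), array([-0.167 ,  0.0298,  0.0405]))
```

```bash
python3 steer.py '[[0,0,-0.225,-0.167,0.03,0.04,0.085],[0,0,-0.225,-0.167,0.03,0.04,0.085],[0,0,-0.225,-0.167,0.03,0.04,0.085],[0,0,-0.225,-0.167,0.03,0.04,0.085]]'; python3 -c "
from h import *
print(grab('wrist','w2')['T'].round(3)[:3,3])"
```

```text
time: 1.5
ee_pos: [0.5333, 0.1485, 0.2105]
ee_rot: [[-0.302, 0.953, -0.002], [0.953, 0.302, -0.001], [-0.001, -0.002, -1.0]]
wrist_force: [0.3, 0.4, 1.2]
grip_width: 0.0848
gripper_force: 0.0
[0.51  0.223 0.354]
```

View pics/w2.png

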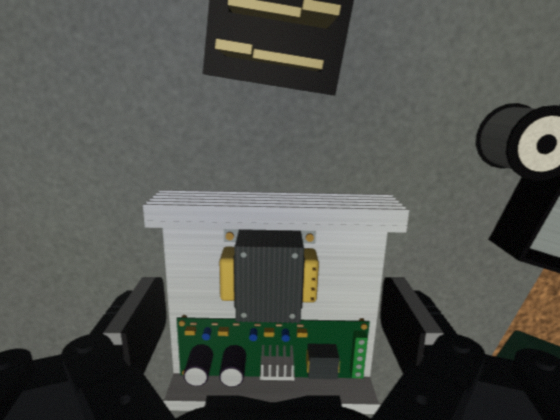

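The wall top is the white band at rows 207–229 and x 145–407. The core is dark, at (236–303, 231–319). I'll zoom on the gap.

Run:
```python
from h import *
import pickle
c=pickle.load(open("w2.pkl","rb"));im=c["image"]
cv2.imwrite("pics/w2z.png",cv2.resize(im[190:330,195:345],(640,600),interpolation=2)[:,:,::-1])
g=cv2.cvtColor(im,cv2.COLOR_RGB2GRAY)
print("col mean 260-280",g[200:330,255:285].mean(1).astype(int).tolist())
print("col wall 180-210",g[200:250,175:210].mean(1).astype(int).tolist())
print("row 275",g[270:280,225:315].mean(0).astype(int).tolist())
print("row 218",g[214:222,138:155].mean(0).astype(int).tolist(),g[214:222,398:415].mean(0).astype(int).tolist())
```

```text
col mean 260-280 [134, 155, 156, 132, 155, 156, 132, 149, 167, 170, 171, 170, 167, 165, 165, 165, 165, 165, 164, 164, 165, 167, 165, 160, 162, 164, 164, 164, 161, 137, 73, 32, 28, 28, 28, 28, 28, 28, 28, 27, 27, 28, 27, 27, 27, 28, 33, 48, 56, 56, 56, 56, 56, 56, 56, 56, 56, 55, 55, 56, 56, 55, 56, 55, 55, 55, 55, 56, 55, 55, 55, 55, 55, 55, 54, 55, 55, 54, 55, 55, 55, 54, 55, 55, 55, 55, 55, 55, 55, 55, 55, 54, 55, 55, 55, 55, 55, 55, 55, 54, 54, 55, 54, 55, 55, 55, 54, 54, 55, 55, 54, 54, 55, 54, 54, 54, 54, 55, 54, 54, 54, 53, 47, 48, 60, 68, 55, 45, 44, 42]
col wall 180-210 [157, 143, 140, 159, 147, 134, 162, 170, 170, 170, 170, 167, 166, 166, 166, 167, 168, 169, 168, 168, 166, 162, 164, 166, 166, 166, 166, 166, 165, 168, 171, 173, 175, 173, 168, 167, 166, 166, 168, 170, 172, 172, 173, 172, 169, 167, 168, 171, 170, 170]
row 275 [154, 154, 153, 153, 153, 153, 152, 141, 104, 62, 49, 54, 60, 61, 57, 54, 55, 58, 60, 57, 55, 55, 58, 60, 56, 53, 52, 56, 58, 55, 53, 53, 56, 60, 56, 53, 53, 55, 58, 56, 53, 52, 55, 58, 57, 54, 52, 54, 58, 57, 54, 53, 55, 57, 57, 54, 51, 52, 56, 57, 55, 52, 53, 57, 59, 57, 53, 54, 55, 59, 56, 53, 54, 55, 59, 58, 53, 44, 65, 118, 148, 156, 156, 155, 154, 152, 145, 133, 126, 124]
row 218 [100, 100, 101, 101, 104, 118, 149, 165, 168, 167, 167, 167, 166, 165, 166, 168, 168] [177, 178, 177, 177, 177, 177, 177, 176, 173, 159, 129, 104, 97, 96, 97, 97, 98]
```

View pics/w2z.png

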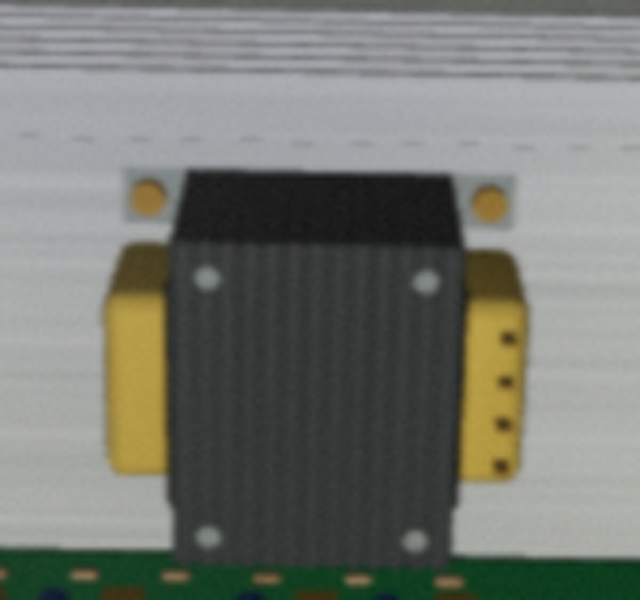

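Run:
```python
from h import *
import pickle
c=pickle.load(open("w2.pkl","rb"));im=c["image"]
g=cv2.cvtColor(im,cv2.COLOR_RGB2GRAY).astype(float)
k=cv2.GaussianBlur(g,(1,1),0)
# wall inner edge: row of local minimum in 217..228 per column group
P=[]
for x in list(range(165,220,6))+list(range(240,300,6))+list(range(320,385,6)):
    col=g[217:229,x:x+6].min(1);j=col.argmin();P.append((x+2.5,217+j,round(col[j]-np.median(col))))
print(P)
Q=np.array([p[:2] for p in P if p[2]<-5]);
f=np.polyfit(Q[:,0],Q[:,1],1);r_=Q[:,1]-np.polyval(f,Q[:,0]);Q=Q[abs(r_)<2];f=np.polyfit(Q[:,0],Q[:,1],1);print(f,len(Q))
a,b=[at(c,(x,np.polyval(f,x)+.5),.058)[:2] for x in(150,400)]
d=(b-a)/np.linalg.norm(b-a);n=np.array([-d[1],d[0]]);print("wall yaw",np.degrees(np.arctan2(d[1],d[0])))
# core top edge
E=[]
for x in range(240,300,5):
    col=g[240:252,x:x+5].mean(1);h=(col[0]+col[-1])/2;j=np.where(col>h)[0][0];E.append((x+2,240+j-1+(h-col[j-1])/(col[j]-col[j-1])))
E=np.array(E);fe=np.polyfit(E[:,0],E[:,1],1);print("core edge",fe)
p,q=[at(c,(x,np.polyval(fe,x)+.5),.058)[:2] for x in(236,304)]
print("gap",[(a-p)@n,(a-q)@n],"core yaw",np.degrees(np.arctan2(*(q-p)[::-1])))
e=[at(c,(x,218),.058)[:2] for x in(144,408.3)];print("wall ends",e,(e[1]-e[0])@d)
L=[at(c,(x,275),.058)[:2] for x in(234,303.3)];print("core sides",L,(L[1]-L[0])@d)
print("core mid point",p,q,"d",d)
mx=np.mean([x@d for x in L]);mw=np.mean([x@d for x in e]);yw=a@n;yc=np.mean([p@n,q@n]);print("u core",mx,"u wall",mw,"v wall,core",yw,yc, "core_face",mx*d+yc*n,"wall_face",mx*d+yw*n)
# far core edge
print("far edge v",at(c,(270,319),.058)[:2]@n, "outer wall v",at(c,(270,207),.058)[:2]@n)
```

```text
[(167.5, np.int64(221), -3), (173.5, np.int64(221), -12), (179.5, np.int64(221), -12), (185.5, np.int64(221), -10), (191.5, np.int64(221), -12), (197.5, np.int64(221), -10), (203.5, np.int64(221), -12), (209.5, np.int64(222), -7), (215.5, np.int64(222), -12), (221.5, np.int64(228), -4), (242.5, np.int64(228), -14), (248.5, np.int64(228), -14), (254.5, np.int64(222), -9), (260.5, np.int64(228), -7), (266.5, np.int64(223), -11), (272.5, np.int64(218), 0), (278.5, np.int64(223), -12), (284.5, np.int64(223), -3), (290.5, np.int64(223), -10), (296.5, np.int64(220), -2), (322.5, np.int64(224), -2), (328.5, np.int64(224), -10), (334.5, np.int64(224), -8), (340.5, np.int64(224), -12), (346.5, np.int64(224), -12), (352.5, np.int64(224), -9), (358.5, np.int64(224), -10), (364.5, np.int64(225), -9), (370.5, np.int64(225), -12), (376.5, np.int64(219), -4), (382.5, np.int64(225), -10)]
[1.96188513e-02 2.17415714e+02] 21
wall yaw 16.367556682014403
core edge [1.58882381e-02 2.42379558e+02]
gap [np.float64(0.021944867782948484), np.float64(0.0217215919601689)] core yaw 16.587013066513368
wall ends [array([0.43743847, 0.09204   ]), array([0.64798458, 0.15866778])] 0.2207890493526926
core sides [array([0.52359183, 0.06366761]), array([0.58164546, 0.0820732 ])] 0.06088758450986248
core mid point [0.51790239 0.09025983] [0.57376976 0.10690082] d [0.95947369 0.28179821]
u core 0.5507578016521908 u wall 0.5560419338487405 v wall,core -0.03739716907435022 -0.05923039894590891 core_face [0.54512864 0.09837255] wall_face [0.53897608 0.11932096]
far edge v -0.1306104349256906 outer wall v -0.023127791582513785
```

Run:
```python
from h import *
import pickle
c=pickle.load(open("w2.pkl","rb"));im=c["image"]
g=cv2.cvtColor(im,cv2.COLOR_RGB2GRAY).astype(float)
d=np.array([.95947,.2818]);n=np.array([-d[1],d[0]])
P=[]
for lo,hi in((149,161),(391,405)):
    print("end rows 186..238",g[186:240,lo+2:hi-2].mean(1).astype(int).tolist())
    for x in range(lo,hi):
        col=g[220:238,x];j=np.where((col[:-1]>135)&(col[1:]<=135))[0]
        if len(j): P.append((x,220+j[0]+(col[j[0]]-135)/(col[j[0]]-col[j[0]+1])))
P=np.array(P);f=np.polyfit(P[:,0],P[:,1],1);print(f, np.polyval(f,[150,270,400]),np.abs(P[:,1]-np.polyval(f,P[:,0])).max())
a,b=[at(c,(x,np.polyval(f,x)+.5),.058)[:2] for x in(150,400)];e=(b-a)/np.linalg.norm(b-a);print("yaw",np.degrees(np.arctan2(e[1],e[0])),a@n,b@n)
cf=np.array([.54513,.09837])
for v in(0.,):print("core foot row if visible",proj(c,[*cf,.01]),"core top",proj(c,[*cf,.058]))
```

```text
end rows 186..238 [96, 95, 96, 98, 100, 100, 103, 116, 119, 119, 144, 142, 131, 159, 155, 134, 160, 157, 128, 161, 171, 171, 170, 172, 170, 168, 167, 165, 165, 168, 170, 169, 170, 167, 165, 168, 170, 169, 169, 169, 164, 144, 108, 95, 94, 94, 95, 96, 98, 100, 100, 99, 98, 98]
end rows 186..238 [96, 96, 97, 96, 97, 97, 96, 95, 96, 98, 98, 104, 114, 113, 118, 133, 128, 133, 155, 142, 141, 162, 148, 132, 164, 176, 178, 179, 178, 177, 178, 178, 178, 177, 175, 176, 178, 179, 177, 172, 177, 180, 179, 181, 180, 171, 140, 109, 100, 100, 99, 99, 99, 98]
[2.01018408e-02 2.24143264e+02] [227.15854002 229.57076092 232.18400023] 0.16865234051121547
yaw 16.33441103621101 -0.04349681419332671 -0.04361955144836243
core foot row if visible [269.75449315 227.38731233] core top [269.14674633 247.15583438]
```

The wall's inner top edge is at row 229.6, from the silhouette at both ends, and that gives the right 20 mm wall thickness. The gap is therefore about 15.7 mm, so one leaf is needed, leaving about 9.7 mm. I'll pick the leaf with the -x tab from the outer slot.

```bash
python3 -c "
from h import *
print(shift([.4755,.24,.13],.152))"
```

```text
(array([-0.0035,  0.0034,  0.1521]), array([ 0.1077, -0.0269,  0.0795]))
```

```bash
python3 steer.py '[[0,0,0.152,0.108,-0.027,0.04,0.045],[0,0,0.152,0.108,-0.027,0.06,0.045],[0,0,0.152,0.108,-0.027,0.08,0.045],[0,0,0.152,0.108,-0.027,0.08,0.045],[0,0,0.152,0.108,-0.027,0.08,0.045]]'; python3 -c "
from h import *
print(shift([.4755,.24,.056],.152))
from h import grab
grab('wrist','w3')"
```

```text
time: 2.05
ee_pos: [0.4748, 0.2461, 0.131]
ee_rot: [[-0.157, 0.988, -0.002], [0.988, 0.157, -0.001], [-0.001, -0.002, -1.0]]
wrist_force: [0.8, -0.2, -0.1]
grip_width: 0.0453
gripper_force: 0.0
(array([-0.002 ,  0.0009,  0.0057]), array([-0.0061, -0.0001,  0.075 ]))
```

View pics/w3.png

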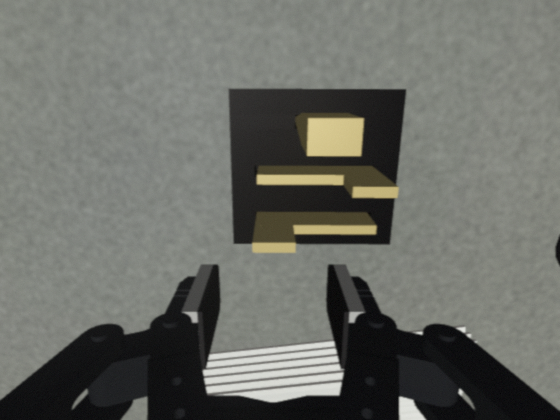

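The tab top is at about (274,247), with the fingers astride it in x. I'll check the settled pose and re-measure.

Run:
```python
from h import *
import pickle
c=pickle.load(open("w3.pkl","rb"));im=c["image"];s=r.sense();print(s["ee_pos"])
hsv=cv2.cvtColor(im,cv2.COLOR_RGB2HSV)
m=((hsv[...,2]>135)&(hsv[...,0]>15)&(hsv[...,0]<35)&(hsv[...,1]>40)).astype(np.uint8);m[300:]=0
n,l,st,ce=cv2.connectedComponentsWithStats(m)
for i in range(1,n):
    if st[i,4]>60:print(st[i],ce[i].round(1),[at(c,ce[i]+.5,z)[:2].round(4).tolist() for z in(.054,.082,.108)])
print(shift([.4755,.24,.056],.152))
```

```text
[0.47653386 0.24611342 0.13213177]
[ 307  118   57   38 2108] [334.4 136.4] [[0.5021, 0.3024], [0.4971, 0.3051], [0.4925, 0.3076]]
[257 174  87  11 868] [300.  179.5] [[0.4869, 0.274], [0.4839, 0.2803], [0.481, 0.2862]]
[352 187  47  11 507] [375.3 192. ] [[0.5336, 0.2735], [0.5246, 0.2798], [0.5162, 0.2857]]
[293 225  83   9 739] [334.3 229. ] [[0.5139, 0.246], [0.5074, 0.2558], [0.5014, 0.265]]
[252 243  44  10 439] [273.5 247.5] [[0.4782, 0.2275], [0.4762, 0.2397], [0.4744, 0.251]]
(array([0.0008, 0.0001, 0.0041]), array([-0.0059, -0.002 ,  0.0761]))
```

```bash
python3 steer.py '[[0,0,0,-0.006,0,0.02,0.045],[0,0,0,-0.006,0,0.05,0.045],[0,0,0,-0.006,0,0.07,0.045],[0,0,0,-0.006,0,0.073,0.045],[0,0,0,-0.006,0,0.073,0.045]]'; python3 -c "
from h import *
print(shift([.476,.2398,.056],.152))"
```

```text
time: 2.6
ee_pos: [0.4788, 0.2394, 0.0593]
ee_rot: [[-0.153, 0.988, 0.001], [0.988, 0.153, 0.001], [0.0, 0.001, -1.0]]
wrist_force: [0.8, -0.8, -0.5]
grip_width: 0.0451
gripper_force: 0.0
(array([ 0.0013, -0.0003,  0.0012]), array([ 0.0008, -0.0027,  0.0033]))
```

```bash
python3 steer.py '[[0,0,0,0.001,-0.003,0.003,0.045],[0,0,0,0.001,-0.003,0.003,0.02],[0,0,0,0.001,-0.003,0.003,0.015],[0,0,0,0.001,-0.003,0.003,0.015],[0,0,0,0.001,-0.003,0.003,0.015]]' 40
```

```text
time: 3.1
ee_pos: [0.4753, 0.2405, 0.0564]
ee_rot: [[-0.153, 0.988, 0.002], [0.988, 0.153, 0.001], [0.001, 0.002, -1.0]]
wrist_force: [-1.1, -0.8, 5.4]
grip_width: 0.023
gripper_force: 39.3
```

```bash
python3 steer.py '[[0,0,0,0,0,-0.03,0.015],[0,0,0,0,0,-0.065,0.015],[0,0,0,0,0,-0.09,0.015],[0,0,0,0,0,-0.09,0.015]]'; python3 -c "
from h import *
d=np.array([.95947,.2818]);n=np.array([-d[1],d[0]])
p=(.55076-.026)*d-.0507*n;print(p,shift([*p,.145],.2865))"
```

```text
time: 3.5
ee_pos: [0.4773, 0.2414, 0.1491]
ee_rot: [[-0.153, 0.988, 0.007], [0.988, 0.153, 0.003], [0.002, 0.007, -1.0]]
wrist_force: [0.9, -0.4, -0.7]
grip_width: 0.0227
gripper_force: 40.6
[0.51777874 0.09923224] (array([ 0.0074, -0.0018, -0.1324]), array([-0.1467,  0.0181,  0.0039]))
```

```bash
python3 steer.py '[[0,0,-0.132,-0.147,0.018,0,0.015],[0,0,-0.132,-0.147,0.018,0,0.015],[0,0,-0.132,-0.147,0.018,0,0.015],[0,0,-0.132,-0.147,0.018,0,0.015],[0,0,-0.132,-0.147,0.018,0,0.015]]'; python3 -c "
from h import *
grab('wrist','w4')
print(r.sense()['ee_pos'],shift([.5178,.0992,.11],.2865))"
```

```text
time: 4.0
ee_pos: [0.5145, 0.0964, 0.1443]
ee_rot: [[-0.279, 0.96, -0.002], [0.96, 0.279, 0.0], [0.001, -0.002, -1.0]]
wrist_force: [0.0, 0.6, -1.2]
grip_width: 0.0228
gripper_force: 40.5
[0.51434761 0.09742067 0.14441348] (array([-0.0016, -0.0007, -0.0014]), array([0.0007, 0.0039, 0.0344]))
```

View pics/w4.png

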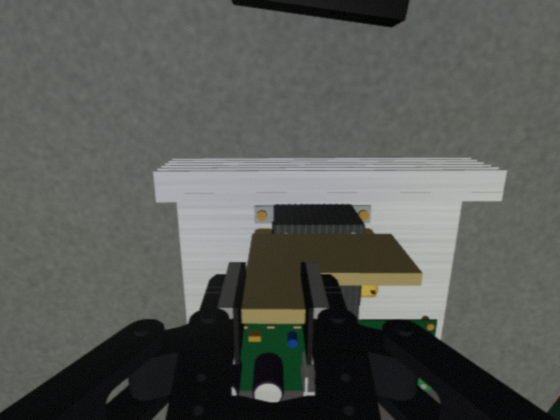

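The leaf is held square, with its body at about (250–420, 234–285). The wall's inner edge is near row 201 and the core is behind it. I'll check the wall and leaf numbers in this view.

Run:
```python
from h import *
import pickle
c=pickle.load(open("w4.pkl","rb"));im=c["image"];g=cv2.cvtColor(im,cv2.COLOR_RGB2GRAY).astype(float)
d=np.array([.95947,.2818]);n=np.array([-d[1],d[0]])
P=[]
for lo,hi in((158,174),(466,500)):
    for x in range(lo,hi):
        col=g[190:212,x];j=np.where((col[:-1]>135)&(col[1:]<=135))[0]
        if len(j):P.append((x,190.5+j[0]+(col[j[0]]-135)/(col[j[0]]-col[j[0]+1])))
P=np.array(P);f=np.polyfit(P[:,0],P[:,1],1)
a,b=[at(c,(x,np.polyval(f,x)),.058)[:2] for x in(160,495)];print("wall v",a@n,b@n,"yaw",np.degrees(np.arctan2(*(b-a)[::-1])))
hsv=cv2.cvtColor(im,cv2.COLOR_RGB2HSV)
m=((hsv[...,0]>15)&(hsv[...,0]<35)&(hsv[...,1]>60)&(hsv[...,2]>60))
for x in (290,340):print(x,hsv[225:320:1,x,2].tolist())
zb=.1444-.0484;z=zb+.046
hh=hsv[...,2].astype(int)
# body top face (bright) rows at col 330..400
for x in(335,370,400):
    rr=np.where(m[:300,x]&(hh[:300,x]>135))[0];print("body top rows",x,rr.min(),rr.max(),[(at(c,(x+.5,y),z)[:2]@n).round(4) for y in(rr.min(),rr.max()+1)])
    rr=np.where(m[225:300,x])[0]+225;print("  bottom edge",rr.min(),(at(c,(x+.5,rr.min()),zb)[:2]@n).round(4))
for y in(270,280):
    rr=np.where(m[y]&(hh[y]>135))[0];print("right end",y,rr.max() if len(rr) else None, [(at(c,(rr.max()+1,y),z)[:2]@d).round(4) if len(rr) else 0])
e=[at(c,(x,185),.058)[:2]@d for x in(153.5,506)];print("wall ends u",e)
s=r.sense()["ee_pos"][:2];print("tcp u,v",s@d,s@n)
```

```text
wall v -0.04341941654503999 -0.04339765187670145 yaw 16.37353795587445
290 [51, 57, 58, 57, 59, 54, 57, 56, 56, 58, 57, 56, 58, 56, 56, 56, 58, 55, 56, 59, 57, 55, 54, 55, 57, 57, 56, 57, 58, 57, 56, 56, 56, 55, 55, 55, 55, 56, 55, 55, 55, 57, 55, 56, 57, 57, 56, 55, 56, 56, 55, 56, 55, 54, 57, 57, 55, 55, 58, 57, 57, 59, 55, 58, 58, 55, 57, 55, 55, 55, 54, 56, 54, 56, 52, 55, 56, 54, 58, 55, 56, 54, 57, 75, 115, 139, 145, 145, 143, 145, 147, 144, 143, 142, 145]
340 [55, 61, 62, 60, 59, 62, 64, 62, 57, 56, 54, 55, 56, 55, 56, 56, 55, 53, 55, 56, 57, 55, 56, 56, 55, 54, 54, 55, 57, 54, 57, 54, 58, 55, 55, 57, 55, 53, 54, 53, 55, 52, 56, 55, 56, 52, 56, 82, 132, 146, 147, 147, 146, 144, 147, 145, 145, 143, 142, 131, 97, 58, 46, 37, 31, 28, 23, 31, 25, 16, 4, 6, 11, 11, 8, 13, 10, 12, 11, 13, 7, 10, 7, 11, 11, 11, 9, 11, 8, 13, 11, 10, 12, 11, 22]
body top rows 335 274 276 [np.float64(-0.0507), np.float64(-0.0522)]
  bottom edge 272 -0.0735
body top rows 370 274 296 [np.float64(-0.0508), np.float64(-0.062)]
  bottom edge 230 -0.0481
body top rows 400 274 284 [np.float64(-0.0508), np.float64(-0.0561)]
  bottom edge 272 -0.0736
right end 270 None [0]
right end 280 421 [np.float64(0.5854)]
wall ends u [np.float64(0.44523100624246037), np.float64(0.6674184997707625)]
tcp u,v 0.5209542438270811 -0.05147094318720594
```

```bash
python3 steer.py '[[0,0,0,0.002,0.0035,0.015,0.015],[0,0,0,0.002,0.0035,0.03,0.015],[0,0,0,0.002,0.0035,0.03,0.015],[0,0,0,0.002,0.0035,0.03,0.015]]'; python3 -c "
from h import *
d=np.array([.95947,.2818]);n=np.array([-d[1],d[0]]);s=r.sense();p=s['ee_pos'];print(p[:2]@d,p[:2]@n,p[2])"
```

```text
time: 4.45
ee_pos: [0.517, 0.1016, 0.115]
ee_rot: [[-0.284, 0.959, -0.001], [0.959, 0.284, -0.0], [0.0, -0.001, -1.0]]
wrist_force: [0.0, -0.3, 0.2]
grip_width: 0.0228
gripper_force: 40.5
0.5246442668254933 -0.0481809282103099 0.11498057796107639
```

```bash
python3 steer.py '[[0,0,0,-0.001,0,0.01,0.015],[0,0,0,-0.001,0,0.02,0.015],[0,0,0,-0.001,0,0.03,0.015],[0,0,0,-0.001,0,0.04,0.015],[0,0,0,-0.001,0,0.05,0.015]]';  python3 steer.py '[[0,0,0,0,0,0.002,0.015],[0,0,0,0,0,0.004,0.015],[0,0,0,0,0,0.004,0.015]]'; python3 -c "
from h import *
d=np.array([.95947,.2818]);n=np.array([-d[1],d[0]]);s=r.sense();p=s['ee_pos'];print(p[:2]@d,p[:2]@n,p[2])"
```

```text
time: 4.95
ee_pos: [0.5178, 0.0994, 0.0643]
ee_rot: [[-0.282, 0.959, -0.0], [0.959, 0.282, -0.0], [0.0, -0.0, -1.0]]
wrist_force: [0.5, -0.8, 0.1]
grip_width: 0.0231
gripper_force: 40.5
time: 5.25
ee_pos: [0.5181, 0.0995, 0.0612]
ee_rot: [[-0.282, 0.959, -0.0], [0.959, 0.282, -0.0], [-0.0, -0.0, -1.0]]
wrist_force: [0.1, 0.1, -0.8]
grip_width: 0.0226
gripper_force: 40.5
0.5251859670025554 -0.05055169965334863 0.06121198479547239
```

```bash
python3 steer.py '[[0,0,0,0.001,0,0.001,0.015],[0,0,0,0.001,0,0.002,0.015],[0,0,0,0.001,0,0.002,0.015]]' | grep -E "ee_pos|wrist"; python3 steer.py '[[0,0,0,0,0,0.001,0.015],[0,0,0,0,0,0.0015,0.015],[0,0,0,0,0,0.0015,0.015]]'| grep -E "ee_pos|wrist"
```

```text
ee_pos: [0.5179, 0.1006, 0.0595]
wrist_force: [-1.2, -0.3, -0.4]
ee_pos: [0.5181, 0.1005, 0.0584]
wrist_force: [-0.2, 0.3, 4.3]
```

```bash
python3 steer.py '[[0,0,0,0,0,-0.001,0.015],[0,0,0,0.002,0,-0.001,0.015],[0,0,0,0.0035,0,-0.001,0.015],[0,0,0,0.0035,0,-0.001,0.015]]' | grep -E "ee_pos|wrist"; python3 steer.py '[[0,0,0,0.001,0,0,0.015],[0,0,0,0.0015,0,0,0.015],[0,0,0,0.0015,0,0,0.015]]'| grep -E "ee_pos|wrist";python3 -c "
from h import *
d=np.array([.95947,.2818]);n=np.array([-d[1],d[0]]);s=r.sense();p=s['ee_pos'];print(p[:2]@d,p[:2]@n,p[2])"
```

```text
ee_pos: [0.5166, 0.104, 0.0586]
wrist_force: [0.7, -0.2, -0.7]
ee_pos: [0.5165, 0.1042, 0.0586]
wrist_force: [2.5, -5.0, -1.8]
0.5249576387834765 -0.04559253937418276 0.05860523253129916
```

```bash
python3 steer.py '[[0,0,0,-0.0008,0,0.0008,0.015],[0,0,0,-0.0008,0,0.0008,0.015],[0,0,0,-0.0008,0,0.0008,0.03],[0,0,0,-0.0008,0,0.0008,0.04],[0,0,0,-0.0008,0,0.0008,0.04]]'; python3 steer.py '[[0,0,0,0,0,-0.01,0.04],[0,0,0,0,0,-0.04,0.04],[0,0,0,0,0,-0.08,0.04],[0,0,0,0.03,0,-0.11,0.04],[0,0,0,0.03,0,-0.11,0.04]]'; python3 -c "
from h import *
grab('wrist','w5');grab('scene','s5')"
```

```text
time: 7.05
ee_pos: [0.5165, 0.1051, 0.0579]
ee_rot: [[-0.282, 0.959, -0.0], [0.959, 0.282, 0.001], [0.001, 0.0, -1.0]]
wrist_force: [-0.3, 0.0, -0.5]
grip_width: 0.0399
gripper_force: 0.0
time: 7.55
ee_pos: [0.5109, 0.1363, 0.1733]
ee_rot: [[-0.285, 0.959, 0.009], [0.959, 0.284, 0.004], [0.002, 0.01, -1.0]]
wrist_force: [1.1, -0.3, 0.4]
grip_width: 0.0401
gripper_force: 0.0
```

View pics/w5.png

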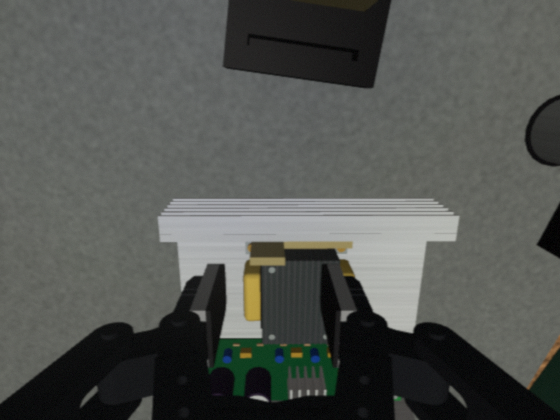

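The leaf stands upright against the wall, with its body top at rows 242–248 and its tab top near (267,261). I'll measure the remaining gap and plan the wedge pick.

Run:
```python
from h import *
import pickle
c=pickle.load(open("w5.pkl","rb"));im=c["image"];g=cv2.cvtColor(im,cv2.COLOR_RGB2GRAY).astype(float)
d=np.array([.95947,.2818]);n=np.array([-d[1],d[0]])
col=g[230:262,300:330].mean(1);print(list(zip(range(230,262),col.astype(int))))
c2=g[240:275,255:280].mean(1);print(list(zip(range(240,275),c2.astype(int))))
for row in (241,242,243,244,247,248,249,250):print(row,(at(c,(315,row),.056)[:2]@n).round(4),(at(c,(315,row),.058)[:2]@n).round(4))
for row in (256,257,264,265,266):print("tab",row,(at(c,(267,row),.084)[:2]@n).round(4))
hsv=cv2.cvtColor(im,cv2.COLOR_RGB2HSV);m=(hsv[...,0]>15)&(hsv[...,0]<35)&(hsv[...,1]>60)&(hsv[...,2]>110)
xs=np.where(m[245])[0];print("body x end",xs.max(),at(c,(xs.max()+1,245),.056)[:2]@d)
print(r.sense()["ee_pos"],shift([.4922,.3076,.16],.152))
```

```text
[(230, np.int64(168)), (231, np.int64(171)), (232, np.int64(173)), (233, np.int64(172)), (234, np.int64(169)), (235, np.int64(169)), (236, np.int64(169)), (237, np.int64(169)), (238, np.int64(169)), (239, np.int64(169)), (240, np.int64(166)), (241, np.int64(153)), (242, np.int64(140)), (243, np.int64(137)), (244, np.int64(136)), (245, np.int64(136)), (246, np.int64(135)), (247, np.int64(129)), (248, np.int64(98)), (249, np.int64(49)), (250, np.int64(25)), (251, np.int64(24)), (252, np.int64(24)), (253, np.int64(24)), (254, np.int64(24)), (255, np.int64(23)), (256, np.int64(24)), (257, np.int64(23)), (258, np.int64(23)), (259, np.int64(26)), (260, np.int64(34)), (261, np.int64(49))]
[(240, np.int64(160)), (241, np.int64(132)), (242, np.int64(80)), (243, np.int64(57)), (244, np.int64(55)), (245, np.int64(56)), (246, np.int64(56)), (247, np.int64(56)), (248, np.int64(55)), (249, np.int64(55)), (250, np.int64(55)), (251, np.int64(55)), (252, np.int64(55)), (253, np.int64(55)), (254, np.int64(56)), (255, np.int64(56)), (256, np.int64(66)), (257, np.int64(99)), (258, np.int64(128)), (259, np.int64(136)), (260, np.int64(135)), (261, np.int64(135)), (262, np.int64(136)), (263, np.int64(135)), (264, np.int64(127)), (265, np.int64(98)), (266, np.int64(68)), (267, np.int64(66)), (268, np.int64(74)), (269, np.int64(77)), (270, np.int64(76)), (271, np.int64(73)), (272, np.int64(69)), (273, np.int64(63)), (274, np.int64(64))]
241 -0.0439 -0.043
242 -0.0447 -0.0438
243 -0.0455 -0.0446
244 -0.0463 -0.0455
247 -0.0488 -0.0479
248 -0.0496 -0.0487
249 -0.0504 -0.0495
250 -0.0512 -0.0503
tab 256 -0.0431
tab 257 -0.0439
tab 264 -0.0491
tab 265 -0.0499
tab 266 -0.0506
body x end 351 0.5894048440597974
[0.50869065 0.13393854 0.16923139] (array([ 2.500e-03, -1.000e-04,  1.354e-01]), array([0.1712, 0.0334, 0.0093]))
```

```bash
python3 steer.py '[[0,0,0.135,0.171,0.033,0.01,0.05],[0,0,0.135,0.171,0.033,0.01,0.05],[0,0,0.135,0.171,0.033,0.01,0.05],[0,0,0.135,0.171,0.033,0.01,0.05],[0,0,0.135,0.171,0.033,0.01,0.05]]'; python3 -c "
from h import *
c=grab('wrist','w6');im=c['image'];hsv=cv2.cvtColor(im,cv2.COLOR_RGB2HSV)
m=((hsv[...,2]>125)&(hsv[...,0]>15)&(hsv[...,0]<35)&(hsv[...,1]>40)).astype(np.uint8);m[380:]=0
n,l,st,ce=cv2.connectedComponentsWithStats(m)
for i in range(1,n):
    if st[i,4]>60:print(st[i],ce[i].round(1),at(c,ce[i]+.5,.108)[:2].round(4).tolist())
print(r.sense()['ee_pos'],shift([.4922,.3076,.08],.152))"
```

```text
time: 8.15
ee_pos: [0.4904, 0.3091, 0.1559]
ee_rot: [[-0.154, 0.988, -0.003], [0.988, 0.154, -0.001], [-0.0, -0.003, -1.0]]
wrist_force: [0.1, -0.1, -1.0]
grip_width: 0.0503
gripper_force: 0.0
[ 274    0  105   67 2154] [325.2  36.8] [0.499, 0.4127]
[ 369   42  114   32 2884] [423.3  56.7] [0.5466, 0.4113]
[ 224  231   75   28 1451] [270.5 245.7] [0.4898, 0.304]
[300 268  34   8 271] [316.4 271.5] [0.5179, 0.2924]
[0.49048406 0.30709122 0.15610867] (array([-0.0029,  0.0017,  0.0014]), array([0.0004, 0.002 , 0.0761]))
```

```bash
python3 steer.py '[[0,0,0,0,0.002,0.03,0.05],[0,0,0,0,0.002,0.06,0.05],[0,0,0,0,0.002,0.076,0.05],[0,0,0,0,0.002,0.076,0.05],[0,0,0,0,0.002,0.076,0.05]]'; python3 steer.py '[[0,0,0,0,0,0,0.03],[0,0,0,0,0,0,0.015],[0,0,0,0,0,0,0.015],[0,0,0,0,0,0,0.015],[0,0,0,0,0,0,0.015]]' 60
```

```text
time: 8.7
ee_pos: [0.4934, 0.3054, 0.0817]
ee_rot: [[-0.149, 0.989, -0.001], [0.989, 0.149, -0.001], [-0.001, -0.002, -1.0]]
wrist_force: [-0.6, -0.8, 0.7]
grip_width: 0.0494
gripper_force: 0.0
time: 9.2
ee_pos: [0.4947, 0.3074, 0.0833]
ee_rot: [[-0.15, 0.989, 0.003], [0.989, 0.15, 0.001], [0.0, 0.003, -1.0]]
wrist_force: [1.0, -0.9, 6.2]
grip_width: 0.0226
gripper_force: 61.3
```

```bash
python3 steer.py '[[0,0,0,0,0,-0.03,0.015],[0,0,0,0,0,-0.07,0.015],[0,0,0,0,0,-0.1,0.015],[0,0,0,0,0,-0.1,0.015]]';  python3 -c "
from h import *
d=np.array([.95947,.2818]);n=np.array([-d[1],d[0]])
p=.5508*d-.0546*n;print(p,shift([*p,.17],.2862))"
```

```text
time: 9.6
ee_pos: [0.4959, 0.3087, 0.1866]
ee_rot: [[-0.151, 0.989, 0.007], [0.989, 0.151, 0.005], [0.004, 0.007, -1.0]]
wrist_force: [0.4, 0.1, 0.1]
grip_width: 0.0228
gripper_force: 60.3
[0.54386236 0.10282838] (array([ 0.0077, -0.0032, -0.1349]), array([-0.2109,  0.0163,  0.016 ]))
```

```bash
python3 steer.py '[[0,0,-0.135,-0.211,0.016,0,0.015],[0,0,-0.135,-0.211,0.016,0,0.015],[0,0,-0.135,-0.211,0.016,0,0.015],[0,0,-0.135,-0.211,0.016,0.01,0.015],[0,0,-0.135,-0.211,0.016,0.016,0.015]]';python3 steer.py '[[0,0,0,0,0,0,0.015],[0,0,0,0,0,0,0.015]]'; python3 -c "
from h import *
c=grab('wrist','w7')
d=np.array([.95947,.2818]);n=np.array([-d[1],d[0]]);p=r.sense()['ee_pos'];print(p[:2]@d,p[:2]@n,p[2],shift([.54386,.10283,.17],.2862))
cv2.imwrite('pics/w7z.png',cv2.resize(c['image'][180:400,180:400],(600,600))[:,:,::-1])"
```

```text
time: 10.1
ee_pos: [0.541, 0.0966, 0.1649]
ee_rot: [[-0.277, 0.961, -0.001], [0.961, 0.277, -0.002], [-0.001, -0.002, -1.0]]
wrist_force: [-0.5, 0.4, 0.1]
grip_width: 0.0226
gripper_force: 60.3
time: 10.3
ee_pos: [0.5402, 0.1015, 0.1652]
ee_rot: [[-0.282, 0.959, -0.002], [0.959, 0.282, 0.001], [0.001, -0.002, -1.0]]
wrist_force: [-0.3, 1.1, -0.4]
grip_width: 0.0225
gripper_force: 60.3
0.5474260058805768 -0.05435281531421407 0.1656373902292093 (array([-0.0008, -0.001 ,  0.0012]), array([-0.0002,  0.0034, -0.0044]))
```

View pics/w7z.png

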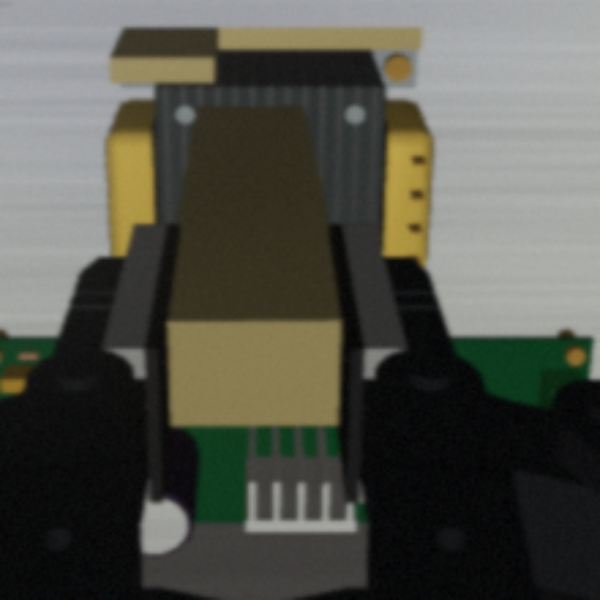

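The wedge hangs straight, with its top face at crop rows 320–427 and its thin end at crop row 107. The gap lies between the leaf body and the core at crop rows 50–85. Converting these to offsets.

Run:
```python
from h import *
import pickle
c=pickle.load(open("w7.pkl","rb"));g=cv2.cvtColor(c["image"],cv2.COLOR_RGB2GRAY).astype(float)
d=np.array([.95947,.2818]);n=np.array([-d[1],d[0]]);k=.3667
p=r.sense()['ee_pos'];zt=p[2]-.0753
V=lambda x,y,z:(at(c,(180+k*x,180+k*y),z)[:2]@n).round(4)
U=lambda x,y,z:(at(c,(180+k*x,180+k*y),z)[:2]@d).round(4)
print("handle top v",V(255,320,zt+.1),V(255,427,zt+.1),"u",U(168,322,zt+.1),U(342,322,zt+.1))
for z in(-.002,0,.002):print("tip +y edge",V(255,107,zt+z),"u",U(197,107,zt+z),U(308,107,zt+z))
print("leaf -y edge",V(350,50,.056),"core edge",V(280,86,.058),"core u",U(156,88,.058),U(384,88,.058),"tcp v",p[:2]@n,p[:2]@d,p[2])
```

```text
handle top v -0.048 -0.0645 u 0.5357 0.5586
tip +y edge -0.054 u 0.5338 0.5592
tip +y edge -0.0533 u 0.5339 0.559
tip +y edge -0.0526 u 0.534 0.5589
leaf -y edge -0.0498 core edge -0.0589 core u 0.5215 0.5803 tcp v -0.05435281531421407 0.5474260058805768 0.1656373902292093
```

```bash
python3 steer.py '[[0,0,0,0,0.003,0.01,0.015],[0,0,0,0,0.003,0.02,0.015],[0,0,0,0,0.003,0.025,0.015],[0,0,0,0,0.003,0.025,0.015],[0,0,0,0,0.003,0.025,0.015]]'; python3 -c "
from h import *
d=np.array([.95947,.2818]);n=np.array([-d[1],d[0]]);p=r.sense()['ee_pos'];print(p[:2]@d,p[:2]@n,p[2])"
```

```text
time: 10.85
ee_pos: [0.5437, 0.1019, 0.1407]
ee_rot: [[-0.283, 0.959, -0.001], [0.959, 0.283, -0.0], [0.0, -0.001, -1.0]]
wrist_force: [-0.6, -0.6, 0.2]
grip_width: 0.0228
gripper_force: 60.3
0.5503907238739182 -0.05546716495147143 0.14074305374939175
```

```bash
python3 steer.py '[[0,0,0,0.001,0,0.005,0.015],[0,0,0,0.001,0,0.01,0.015],[0,0,0,0.001,0,0.015,0.015],[0,0,0,0.001,0,0.02,0.015],[0,0,0,0.001,0,0.025,0.015]]'; python3 steer.py '[[0,0,0,0,0,0.002,0.015],[0,0,0,0,0,0.004,0.015],[0,0,0,0,0,0.004,0.015]]'; python3 -c "
from h import *
d=np.array([.95947,.2818]);n=np.array([-d[1],d[0]]);p=r.sense()['ee_pos'];print(p[:2]@d,p[:2]@n,p[2])"
```

```text
time: 11.35
ee_pos: [0.5436, 0.1025, 0.1155]
ee_rot: [[-0.282, 0.959, -0.0], [0.959, 0.282, 0.0], [0.0, -0.0, -1.0]]
wrist_force: [0.3, 0.4, -0.6]
grip_width: 0.0231
gripper_force: 60.3
time: 11.65
ee_pos: [0.5436, 0.1025, 0.1118]
ee_rot: [[-0.282, 0.959, -0.0], [0.959, 0.282, -0.0], [0.0, -0.0, -1.0]]
wrist_force: [-0.8, -0.0, -0.9]
grip_width: 0.023
gripper_force: 60.3
0.5504328667759768 -0.0548186971254406 0.11175007882096046
```

Thin end is at about z 0.036 with no contact yet, so it has entered the gap. Pressing slowly.

```bash
python3 steer.py '[[0,0,0,0,0,0.001,0.015],[0,0,0,0,0,0.002,0.015],[0,0,0,0,0,0.003,0.015],[0,0,0,0,0,0.004,0.015],[0,0,0,0,0,0.004,0.015]]' | grep -E "ee_pos|wrist"; python3 steer.py '[[0,0,0,0,0,0.001,0.015],[0,0,0,0,0,0.002,0.015],[0,0,0,0,0,0.003,0.015],[0,0,0,0,0,0.003,0.015]]' | grep -E "ee_pos|wrist"
```

```text
ee_pos: [0.5436, 0.1025, 0.1079]
wrist_force: [-0.3, -0.4, -0.5]
ee_pos: [0.5437, 0.1028, 0.1049]
wrist_force: [0.7, 1.8, -0.8]
```

```bash
for i in 1; do python3 steer.py '[[0,0,0,0,0,0.0007,0.015],[0,0,0,0,0,0.0015,0.015],[0,0,0,0,0,0.0015,0.015]]' | grep -E "ee_pos|wrist"; done; python3 steer.py '[[0,0,0,0,0,0.0007,0.015],[0,0,0,0,0,0.0015,0.015],[0,0,0,0,0,0.0015,0.015]]' | grep -E "ee_pos|wrist"
```

```text
ee_pos: [0.5437, 0.1028, 0.1035]
wrist_force: [-0.9, 0.9, 0.7]
ee_pos: [0.5437, 0.1029, 0.102]
wrist_force: [-0.9, 2.6, 0.1]
```

```bash
python3 steer.py '[[0,0,0,0,0,0.0007,0.015],[0,0,0,0,0,0.0015,0.015],[0,0,0,0,0,0.0015,0.015]]' | grep -E "ee_pos|wrist"; python3 steer.py '[[0,0,0,0,0,0.0005,0.015],[0,0,0,0,0,0.001,0.015],[0,0,0,0,0,0.001,0.015]]' | grep -E "ee_pos|wrist"
```

```text
ee_pos: [0.5437, 0.103, 0.1005]
wrist_force: [-1.0, 3.3, 1.3]
ee_pos: [0.5438, 0.103, 0.0997]
wrist_force: [-1.2, 3.8, 3.8]
```

```bash
python3 steer.py '[[0,0,0,0.0005,0,0.0005,0.015],[0,0,0,0.0005,0,0.001,0.015],[0,0,0,0.0005,0,0.001,0.015]]' | grep -E "ee_pos|wrist"; python3 steer.py '[[0,0,0,0.0003,0,0.0005,0.015],[0,0,0,0.0003,0,0.0005,0.015],[0,0,0,0.0003,0,0.0005,0.015]]' | grep -E "ee_pos|wrist"
```

```text
ee_pos: [0.5438, 0.1031, 0.0991]
wrist_force: [-1.6, 4.1, 6.2]
ee_pos: [0.5439, 0.1032, 0.0989]
wrist_force: [-1.9, 3.9, 7.9]
```

```bash
python3 steer.py '[[0,0,0,0.0005,0,0.0005,0.015],[0,0,0,0.0005,0,0.001,0.015],[0,0,0,0.0005,0,0.001,0.015]]' | grep -E "ee_pos|wrist"; python3 steer.py '[[0,0,0,0.0005,0,0.0005,0.015],[0,0,0,0.0005,0,0.001,0.015],[0,0,0,0.0005,0,0.001,0.015]]'
```

```text
ee_pos: [0.5439, 0.1034, 0.0985]
wrist_force: [-2.7, 2.0, 11.8]
time: 14.95
ee_pos: [0.544, 0.1035, 0.0981]
ee_rot: [[-0.282, 0.96, 0.003], [0.96, 0.282, -0.002], [-0.002, 0.002, -1.0]]
wrist_force: [-2.8, 1.2, 15.0]
grip_width: 0.0228
gripper_force: 62.6
```

```bash
python3 steer.py '[[0,0,0,0,0,0,0.015],[0,0,0,0,0,0,0.015],[0,0,0,0,0,0,0.015]]' | grep -E "ee_pos|wrist|grip"
python3 - <<'E'
from h import *
c=grab('wrist','w8');d=np.array([.95947,.2818]);n=np.array([-d[1],d[0]])
hsv=cv2.cvtColor(c["image"],cv2.COLOR_RGB2HSV);m=((hsv[...,2]>120)&(hsv[...,0]>15)&(hsv[...,0]<35)&(hsv[...,1]>40)&(hsv[...,1]<140)).astype(np.uint8)
k,l,st,ce=cv2.connectedComponentsWithStats(m)
for i in range(1,k):
    if st[i,4]>80:print(st[i],[((q:=at(c,ce[i]+.5,z)[:2])@d).round(4) for z in(.056,.084,.123)],[(at(c,ce[i]+.5,z)[:2]@n).round(4) for z in(.056,.084,.123)])
E
```

```text
ee_pos: [0.544, 0.1035, 0.0981]
wrist_force: [-3.0, 1.0, 15.3]
grip_width: 0.0229
gripper_force: 62.6
[248 224  98  19 878] [np.float64(0.5655), np.float64(0.5633), np.float64(0.5602)] [np.float64(-0.0467), np.float64(-0.036), np.float64(-0.021)]
[190 244  53  12 624] [np.float64(0.5208), np.float64(0.5254), np.float64(0.5317)] [np.float64(-0.0586), np.float64(-0.0461), np.float64(-0.0286)]
[ 243  298   61   38 2181] [np.float64(0.5513), np.float64(0.5512), np.float64(0.5512)] [np.float64(-0.1005), np.float64(-0.0816), np.float64(-0.0553)]
```

The leaf is upright against the wall: body top at v -0.0467, tab top at -0.0461. The wedge sits at the middle of the core, steady and tight at 15 N.

```bash
python3 -c "
from cell import r
print(r.close_job())"
```

```text
the job is handed in; nothing more can be done
None
```

I packed the gap (about 15.7 mm) with one leaf standing upright against the wall and pushed the wedge in at the middle of the core until it went tight. I handed in with the wedge still gripped and pressed down at about 15 N and the second leaf left in the rack; no verdict came back.

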